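# Siding half-jaws: left and right into their trays

### The arm

A 6-joint arm with a two-finger parallel gripper is mounted at the origin on the work surface. World frame = base frame: x ahead of the robot, y to its left, z up, the work surface at z = 0. Lengths are in m, angles in rad, forces in N, time in s.
With the tool pointing down it reaches from about 0.35 to 0.775 m from the base axis. Payload 5.5 kg.
Tool frame: the origin (TCP) lies midway between the tips of the shut fingers; the grasp point (between the pads) lies grip_point_offset behind it (grip_point_offset is the distance from the TCP to the grasp point, in m); z points along the fingers, y is the direction in which the jaws open and shut (so a half turn about z gives the same grasp; the last joint's range is limited). The gripper opens to 85 mm and grips with 20 to 120 N. Pads are 22 mm wide; open, the fingers measure 114 mm over their backs; the gripper's body (76 mm by 85 mm) begins 54 mm behind the grasp point. The pads swing forward as they close: fully open they stand 13 mm farther back than shut.
Start: joints at [1.206, 0.313, 0.046, 1.304, 0, 1.431], TCP at [0.128, 0.561, 0.231] pointing down, gripper open.
Joint ranges: [-2.76, 2.76], [-0.86, 1.69], [-1.03, 1.26], [-2.2, 2.34], [-1.47, 1.5], [-3.14, 3.14]. Speed limits (rad/s): [2.57, 2.57, 3.14, 3.14, 3.14, 3.14].

### API

Orientations are given as a unit quaternion [w, x, y, z].
In Python, from workcell import * gives the robot as it stands.
- The arm moves only by the tool send_rows, never from a script. Its argument "series" is one flat list of numbers, 7 for each row, row after row: the shift along the tool's x, y, z in cm, then the turn, a rotation vector about the tool's x, y, z in degrees, then the opening, from 0 (shut) to 1 (fully open). A call has 1 to 10 rows; each row is the pose to reach, as a shift and turn from the pose commanded when the call began, along the tool's axes at that moment; what a row does not reach only later rows make up. A row lasts 1/12 s, in which the tool goes at most 41.7 mm and 7.16 degrees, less where a joint would pass 70% of its speed; a pose out of reach is approached as far as the arm can. A call with a gripper value outside its range is refused whole. The fingers move at their own pace and stop on an object; "newtons" is the grip in N (left out, the last holds). Time passes only in rows, so rows that repeat a pose let the fingers close. It gives the time, the measured TCP pose, the force and the opening at its end, in the units of the state.
- get_state(): the state, without advancing time (a new reading comes with each control period).
- read_camera(name): name is "scene" or "top" or "wrist"; returns the picture (480x640x3 uint8, blue, green, red); there is no depth.
- camera_info(name): a dict with "K" (3x3 intrinsics, pixels), "D" ([k1, k2, p1, p2, k3] as OpenCV has them; the pictures are not rectified), "xyz" and "attitude" of the camera in the world. Camera axes: x right, y down, z forward; pixel columns grow to the right and rows downward; lengths in m; the calibration is good to about 2 mm. A picture is of the moment at which its call begins: read the wrist's pose just before it. camera_info takes no time and is no camera call; for the wrist camera it gives the pose at the moment of the call.
- hand_in(): hands the job in, once; it reports no verdict.
Trained networks look in the newest picture that a camera, given by its name, has taken for a name from the list of things; names that differ only in an ending like _2 or _b are one class to them, and where a whole thing is asked for, a point or a joint stands for the part that bears it (a point fixed in the world has none). Each returns a list of dicts, best first, with "p" (0 to 1); they miss things now and then, are a little off and sometimes report something else, mostly with a low value. They report only what shows in the picture. A call takes as long as a camera call. They do not tell look-alikes from the thing itself.
- silhouettes(camera, label): "pixels" (480x640 bool, what is visible of it) and "box" ([left, top, width, height] in pixels, round what is visible of it).
The state is a dict: "clock": time; "joint_pos": joint angles; "qvel": joint speeds; "tau": joint torques, N m; "tcp_pos": TCP position; "orientation": TCP orientation; "wrist_force": force on the tool from outside, world axes, zero at the start; "ft_torque": the same for the moment, N m; "finger_gap": finger opening in m.
Only numpy, scipy, OpenCV 4.12 (cv2) and the standard library are available. Lean on these libraries where they do the work, as an engineer would, in place of code of your own. Each camera call takes 0.05 s, during which the arm holds its last target. There are 200 camera calls.

### The job

Sort these four dog half-jaws by side: lay the two left ones in the tray on the robot's left and the two right ones in the tray on the robot's right (left and right of the animal, told by the shape of the bone). Two lie on the sloping drying rack and two on the bench; lay each one down flat on the tray's floor without dropping it, the two in a tray side by side and not on top of one another, and leave everything else on the bench where it is.

Things in the scene. Friction and masses are not known exactly. Their poses are not given: they have to be found in the camera images.
- jaw_a_mid (a point): LEFT half-jaw of a dog (dry bone, about 55 g, 130 mm long, 61 mm high at the back, 14 mm thick). At the start on the rack's slope, outer face up, teeth uphill, in either of two places. Point: grip place near the balance point, 7 mm from either face, 17 mm from lower edge and from tooth tips, 56 mm from front tip, 74 mm from back end. x: towards the teeth; z: out of the face now up; y: along it, front tip at +y.
- jaw_b_mid (a point): RIGHT half-jaw of a dog (dry bone, about 55 g, 130 mm long, 61 mm high at the back, 14 mm thick). At the start on the rack's slope, outer face up, teeth uphill, in either of two places. Point: grip place near the balance point, 7 mm from either face, 17 mm from lower edge and from tooth tips, 56 mm from front tip, 74 mm from back end. x: towards the teeth; z: out of the face now up; y: along it, front tip at -y.
- jaw_c_mid (a point): LEFT half-jaw of a dog (dry bone, about 55 g, 130 mm long, 61 mm high at the back, 14 mm thick). At the start flat on the bench, inner face up, any heading, on either side of the brush. Point: grip place near the balance point, 7 mm from either face, 17 mm from lower edge and from tooth tips, 56 mm from front tip, 74 mm from back end. x: towards the teeth; z: out of the face now up; y: along it, front tip at -y.
- jaw_d_mid (a point): RIGHT half-jaw of a dog (dry bone, about 55 g, 130 mm long, 61 mm high at the back, 14 mm thick). At the start flat on the bench, inner face up, any heading, on either side of the brush. Point: grip place near the balance point, 7 mm from either face, 17 mm from lower edge and from tooth tips, 56 mm from front tip, 74 mm from back end. x: towards the teeth; z: out of the face now up; y: along it, front tip at +y.
- jaw_a_front (a point): Front tip of that LEFT half-jaw, under its canine tooth, 17 mm above the line of the lower edge. Handedness, for all four: look at the OUTER face with the teeth up: on a left half-jaw the front is to your left, on a right one to your right. Looking at the INNER face it is the other way round.
- jaw_b_front (a point): Front tip of that RIGHT half-jaw, under its canine tooth, 17 mm above the line of the lower edge. All four: the OUTER face of the tall back plate has a deep wide hollow with a ridge before it; its INNER face is flat and smooth. Both faces of the bone are true planes to lie on.
- jaw_c_front (a point): Front tip of that LEFT half-jaw, under its canine tooth, 17 mm above the line of the lower edge. All four: the front two thirds is a bar 25 mm high and 14 mm thick with a straight lower edge; teeth on its upper edge make it 34 mm high at the grip place; the canine at the front end stands 42 mm above the lower edge.
- jaw_d_front (a point): Front tip of that RIGHT half-jaw, under its canine tooth, 17 mm above the line of the lower edge. All four: the back third is a plate 6 to 11 mm thick, nearer to the inner face, that rises on the tooth side to 61 mm above the lower edge; left and right are exact mirror images.
- tray_left_floor (a point): Centre of the inner floor of the white tray on the robot's left (+y), for the left half-jaws. Inner floor 172 mm (x) by 196 mm (y), 4 mm above the bench; walls 4 mm thick, rim 40 mm above the bench. Fixed. x, y along its sides, z up. It has room for two half-jaws side by side.
- tray_right_floor (a point): Centre of the inner floor of the white tray on the robot's right (-y), for the right half-jaws. Inner floor 172 mm (x) by 196 mm (y), 4 mm above the bench; walls 4 mm thick, rim 40 mm above the bench. Fixed. x, y along its sides, z up. It has room for two half-jaws side by side.
- rack: White drying rack, fixed, 350 mm wide (y), 180 mm deep, 150 mm high. Its board slopes up away from the robot, 42 degrees from level: in this frame the surface runs from x=-0.075, z=0.022 up to x=0.066, z=0.149. A drip gutter runs along the foot to x=-0.102, lip 22 mm high. Origin: under its middle, on the bench; x away from the robot, z up.
- rack_ledge (a point): On the board, 53 mm up its slope, y=0: the line on which the half-jaws' lower edges rest. Pegs square to the board, 8 mm thick, 31 mm long: lower row 49 mm up the slope at y=-117,-49,49,117 mm, each pair carrying one half-jaw whose grip place is mid-way between its two pegs within 5 mm; upper row 155 mm up, some with vials standing out 44 mm.
- bottle_a_mid (a point): Glass laboratory bottle with blue screw cap, 70 mm across, 138 mm tall, loose, upright beside the rack on the left; point at half height. Leave alone.
- bottle_b_mid (a point): The same kind of bottle beside the rack on the right. Leave alone.
- pot: Small closed sample pot, white with a ribbed lid, 40 mm across, 32 mm high, loose, on the bench between brush and rack. Origin: centre of the underside. Leave alone.
- amber_bottle_mid (a point): Small amber bottle with black cap, 42 mm across, 76 mm tall, loose, near the robot on the right; point at half height. Leave alone.
- petri_dish: Closed clear petri dish, 92 mm across, 15 mm high, loose, lying near the robot on the right. Origin: centre of the underside. Leave alone.
- caliper: Sliding caliper, 200 mm long, 60 mm wide over its jaws, 12 mm high, lying near the robot on the left. Origin: middle of its beam on the bench; x along the beam. Leave alone.
- brush: Thin cleaning brush with wooden handle, 154 mm long, 13 mm wide, 12 mm high, lying between the two half-jaws on the bench. Origin: on the bench near its middle; x along it, bristles at +x. Leave alone.
Not all that is in view belongs to the job. Leave any blue look-alike of the part that bears jaw_c_mid alone.

How it is judged:
At the end, for the whole second after the job is handed in: Left half-jaws (a, c) at rest in the left tray, right ones (b, d) in the right: each grip point over the tray's inner floor and less than 13 mm above it (7 mm when flat on it), each within 0.1 rad of level, either face up: not leaning on a wall, not on another (x of jaw_a_mid in the frame of tray_left_floor between -0.084 and 0.084 m and y of jaw_a_mid in the frame of tray_left_floor between -0.096 and 0.096 m and z of jaw_a_mid in the frame of tray_left_floor between 0 and 0.013 m and angle between the z axis of each of jaw_a_mid, jaw_c_mid and the z axis of tray_left_floor, either way round below 0.1 rad and linear speed of each of jaw_a, jaw_c, jaw_b, jaw_d below 0.02 m/s and x of jaw_c_mid in the frame of tray_left_floor between -0.084 and 0.084 m and y of jaw_c_mid in the frame of tray_left_floor between -0.096 and 0.096 m and z of jaw_c_mid in the frame of tray_left_floor between 0 and 0.013 m and x of jaw_b_mid in the frame of tray_right_floor between -0.084 and 0.084 m and y of jaw_b_mid in the frame of tray_right_floor between -0.096 and 0.096 m and z of jaw_b_mid in the frame of tray_right_floor between 0 and 0.013 m and angle between the z axis of each of jaw_b_mid, jaw_d_mid and the z axis of tray_right_floor, either way round below 0.1 rad and x of jaw_d_mid in the frame of tray_right_floor between -0.084 and 0.084 m and y of jaw_d_mid in the frame of tray_right_floor between -0.096 and 0.096 m and z of jaw_d_mid in the frame of tray_right_floor between 0 and 0.013 m); the robot touches nothing.
It fails at once if a bottle, the petri dish, caliper, brush or sample pot is shifted by more than 30 mm or knocked over (distance of any of bottle_a_mid, bottle_b_mid, amber_bottle_mid, petri_dish, caliper, brush, pot from where it was at the start of the episode above 0.03 m).
It fails at once if a half-jaw is dropped: it moves faster than 0.75 m/s without being held (a fall of about 30 mm) ((linear speed of jaw_a above 0.75 m/s and contact force between the fingers and jaw_a below 0.1 N) or (linear speed of jaw_c above 0.75 m/s and contact force between the fingers and jaw_c below 0.1 N) or (linear speed of jaw_b above 0.75 m/s and contact force between the fingers and jaw_b below 0.1 N) or (linear speed of jaw_d above 0.75 m/s and contact force between the fingers and jaw_d below 0.1 N)).
It also fails if it takes over 72 s, if anything falls off the work surface, if the arm or the gripper's body presses on something with over 40 N, if the wrist force passes 120 N, or if a joint passes its speed limit or range.

## Working session

There is one attempt and no reset: what is moved stays moved. The work goes in short steps, Python scripts to look and compute and a tool call to move; the robot and the scene stay as the last step left them, time stands still between calls to the robot, and variables do not carry over. Pictures are saved under pics/ and viewed, about 8 in all and at most 12, crops included, and the job is handed in when it is done.

Besides the shell and the picture viewer there is one more tool, called after "Request:" by a JSON object that holds its "op" and its "data", one argument or row to a line. send_rows: Moves the arm, as the interface text tells. Its arguments: {"type":"object","properties":{"series":{"type":"array"},"newtons":{"type":"number"}},"required":["series"]}

```bash
ls; mkdir -p pics; cat > h.py <<'E'
from workcell import *
import numpy as np, cv2
from scipy.spatial.transform import Rotation as R
def rq(q): return R.from_quat([q[1],q[2],q[3],q[0]])
E
python3 - <<'E'
from h import *
print(get_state())
import workcell; print([n for n in dir(workcell) if not n.startswith('__')]); print(globals().get('grip_point_offset'))
for n in ("top","scene","wrist"):
    print(n,camera_info(n)); 
    cv2.imwrite(f"pics/{n}0.png",read_camera(n))
a=cv2.imread("pics/top0.png");b=cv2.imread("pics/scene0.png")
E
```

```text
pics
{'clock': 0.0, 'joint_pos': array([1.20638425e+00, 3.14010310e-01, 4.49637511e-02, 1.30362543e+00,
       5.21370478e-05, 1.43124484e+00]), 'qvel': array([-0.00041384,  0.00136786,  0.00132618,  0.00016805, -0.00317778,
        0.00042922]), 'tau': array([-8.10156671e-04, -4.80623710e+01,  2.98536730e+01,  1.93646637e-02,
       -6.22366474e-05, -1.77813700e-06]), 'tcp_pos': array([0.12798497, 0.56003443, 0.23039703]), 'orientation': array([-2.59069299e-04,  1.12193553e-01,  9.93685930e-01, -9.01717258e-04]), 'wrist_force': array([-0.6160973 , -0.10839343, -0.47019271]), 'ft_torque': array([0.02587276, 0.0469479 , 0.0093919 ]), 'finger_gap': 0.08517727746060637}
['MotionError', 'camera_info', 'get_state', 'grip_point_offset', 'hand_in', 'read_camera', 'silhouettes']
0.0187
top {'K': array([[457.85690791,   0.        , 317.81739128],
       [  0.        , 457.85690791, 235.32180124],
       [  0.        ,   0.        ,   1.        ]]), 'D': array([-0.01577694,  0.        ,  0.        ,  0.        ,  0.        ]), 'xyz': array([ 0.32377953, -0.01648059,  1.09108287]), 'attitude': array([ 0.06714419, -0.69910973,  0.71043231, -0.04497968])}
scene {'K': array([[531.50218562,   0.        , 315.99034985],
       [  0.        , 531.50218562, 231.56043736],
       [  0.        ,   0.        ,   1.        ]]), 'D': array([-0.04707271,  0.        ,  0.        ,  0.        ,  0.        ]), 'xyz': array([1.31233347, 0.22552313, 0.83976825]), 'attitude': array([-0.25348817,  0.56472786,  0.70999135, -0.3357655 ])}
wrist {'K': array([[354.85680053,   0.        , 329.65041565],
       [  0.        , 354.85680053, 230.6585983 ],
       [  0.        ,   0.        ,   1.        ]]), 'D': array([-0.0384542,  0.       ,  0.       ,  0.       ,  0.       ]), 'xyz': array([0.06066664, 0.57707634, 0.37347931]), 'attitude': array([0.10817562, 0.77434303, 0.61754117, 0.08563769])}
```

View pics/top0.png

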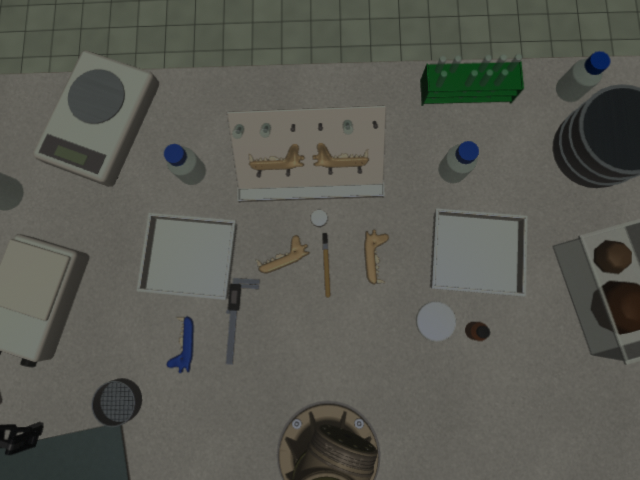

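View pics/scene0.png

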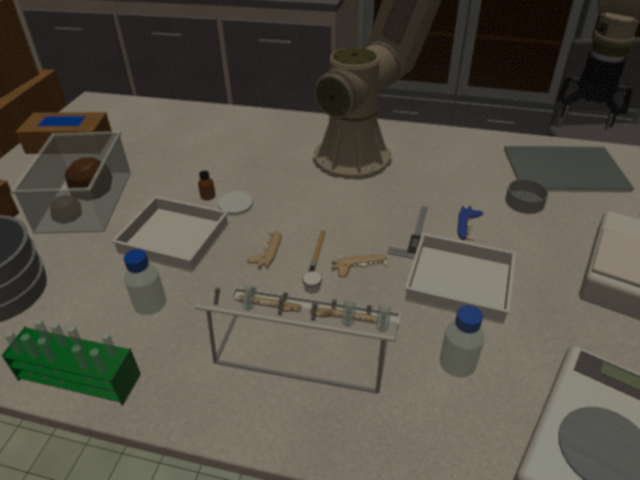

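The top picture shows the rack jaws at about (275,160) and (340,158), the bench jaws at (285,255) and (375,257), and the blue decoy at (183,345). I'll enlarge the crop to tell the sides.

```bash
python3 - <<'E'
from h import *
im=cv2.imread("pics/top0.png")[105:300,225:405]
im=cv2.convertScaleAbs(im,alpha=1.6)
cv2.imwrite("pics/crop1.png",cv2.resize(im,None,fx=3,fy=3,interpolation=cv2.INTER_CUBIC))
read_camera("top")
for l in ["jaw_a_mid","tray_left_floor","rack","brush","pot"]:
    for d in silhouettes("top",l):
        m=d["pixels"]; ys,xs=np.nonzero(m); print(l,round(d["p"],2),d["box"],m.sum(),xs.mean().round(1),ys.mean().round(1))
        np.save(f"m_{l}_{int(xs.mean())}.npy",m)
E
```

```text
jaw_a_mid 0.57 [245.2, 144.4, 58.9, 27.2] 787 277.8 160.8
rack 0.66 [229.9, 103.2, 156.4, 100.8] 12148 308.2 152.3
rack 0.16 [247.3, 145.4, 54.7, 24.9] 756 278.4 160.7
brush 0.79 [318.1, 233.8, 10.8, 65.8] 366 325.8 265.5
pot 0.67 [312.1, 208.0, 15.0, 20.9] 206 318.2 218.3
```

View pics/crop1.png

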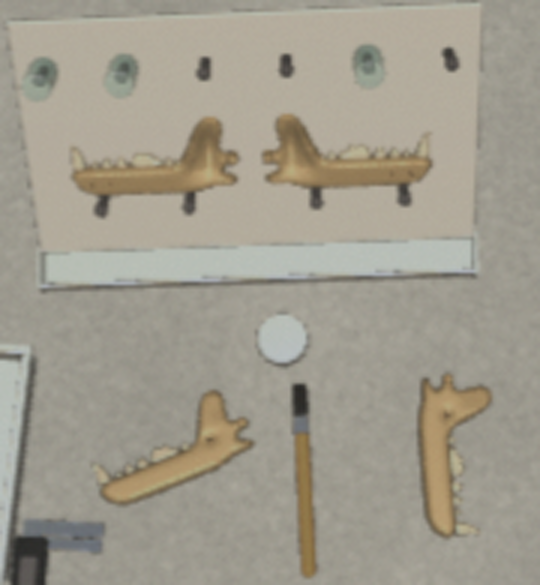

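Jaw identification (crop pixels):
- **Rack, left (155,160):** outer face up, teeth uphill, front left, so LEFT (a).
- **Rack, right (350,160):** front right, so RIGHT (b).
- **Bench, left of the brush (175,450):** inner face up, front left with teeth up, so RIGHT (d).
- **Bench, right of the brush (450,460):** inner face up. Turned teeth-up, the front is to the right, so LEFT (c).

The blue one is the decoy. Next I measure.

```bash
cat >> h.py <<'E'
def cam(n):
    c=camera_info(n); return c['K'],c['D'],np.array(c['xyz']),rq(c['attitude']).as_matrix()
def unproj(c,px,p0,n):
    K,D,t,Rm=c; u=cv2.undistortPoints(np.float64(px).reshape(-1,1,2),K,D).reshape(-1,2)
    d=np.c_[u,np.ones(len(u))]@Rm.T
    return t+d*(((p0-t)@n)/(d@n))[:,None]
def proj(c,P):
    K,D,t,Rm=c; return cv2.projectPoints(np.float64(P).reshape(-1,1,3),cv2.Rodrigues(Rm.T)[0],-Rm.T@t,K,D)[0].reshape(-1,2)
def fitjaw(c,mask,p0,ex,ey):
    """grip point, teeth dir, front dir in the plane, from a mask"""
    ct=max(cv2.findContours(mask.astype(np.uint8),cv2.RETR_EXTERNAL,cv2.CHAIN_APPROX_NONE)[0],key=cv2.contourArea)
    P=unproj(c,ct.reshape(-1,2),p0,np.cross(ex,ey)); Q=np.c_[(P-p0)@ex,(P-p0)@ey]*1000
    ys,xs=np.nonzero(mask);A=unproj(c,np.c_[xs,ys],p0,np.cross(ex,ey));cen=np.array([(A-p0).mean(0)@ex,(A-p0).mean(0)@ey])*1000
    H=cv2.convexHull(np.float32(Q)).reshape(-1,2).astype(float)
    H=cv2.approxPolyDP(np.float32(H),3,True).reshape(-1,2).astype(float)
    best=None
    for a,b in zip(H,np.roll(H,-1,0)):
        L=np.linalg.norm(b-a)
        if L<50: continue
        u=(b-a)/L; n=np.array([-u[1],u[0]]); 
        if (cen-a)@n<0:n=-n
        d=(cen-a)@n
        if best is None or d<best[0]: best=(d,a,u,n,L)
    d,a,u,n,L=best
    h=(Q-a)@n; s=(Q-a)@u
    near=(h<5)
    k=np.polyfit(s[near],h[near],1)[0]; 
    u2=(u+k*n)/np.hypot(1,k); n2=(n-k*u)/np.hypot(1,k); u,n=u2,n2
    h=(Q-a)@n; s=(Q-a)@u; h0=np.percentile(h,8)
    if s[h-h.min()>45].mean()>s.mean(): u=-u; s=-s
    low=np.median(h[(s>s.max()-90)&(s<s.max()-20)&(h<8)])
    print(" len %.0f high %.0f low %.1f edge %.0f"%(np.ptp(s),h.max()-low,low,L))
    sg=(s.max()-56+s.min()+74)/2
    g=a+u*sg+n*(low+17)
    return p0+(g[0]*ex+g[1]*ey)/1000, n[0]*ex+n[1]*ey, u[0]*ex+u[1]*ey
def bone(im):
    h=cv2.cvtColor(im,cv2.COLOR_BGR2HSV)
    return ((h[...,0]>8)&(h[...,0]<28)&(h[...,1]>75)&(h[...,2]>50)).astype(np.uint8)
X,Y,Z=np.eye(3)
E
python3 - <<'E'
from h import *
c=cam("top"); im=cv2.imread("pics/top0.png"); m=bone(im)
# rack
rm=[f for f in __import__('glob').glob('m_rack_308.npy')][0]; rk=np.load(rm)
px={'gutter lip L':(240,199),'gutter lip R':(383,195),'topL':(228,109),'topR':(385,106)}
print('base corner', unproj(c,[(330,450)],0*Z,Z).round(3))
for k,z in [('gutter lip L',.022),('gutter lip R',.022),('topL',.149),('topR',.149)]: print(k,unproj(c,[px[k]],z*Z,Z).round(4))
# trays: rim corners (white) and floor
h=cv2.cvtColor(im,cv2.COLOR_BGR2HSV); g=cv2.cvtColor(im,cv2.COLOR_BGR2GRAY)
for n,b in (('L',(130,205,245,305)),('R',(425,200,535,305))):
    s=(g[b[1]:b[3],b[0]:b[2]]); _,t=cv2.threshold(s,0,255,cv2.THRESH_OTSU)
    k=max(cv2.findContours(t,cv2.RETR_EXTERNAL,cv2.CHAIN_APPROX_NONE)[0],key=cv2.contourArea).reshape(-1,2)+b[:2]
    r=cv2.minAreaRect(np.float32(unproj(c,k,.04*Z,Z)[:,:2])); print('tray',n,np.round(r[0],4),np.round(r[1],4),r[2])
nn,lab,st,ce=cv2.connectedComponentsWithStats(m)
for i in range(1,nn):
    if st[i,4]>150 and st[i,1]<320 and 220<ce[i][0]<410:
        print(st[i],ce[i].round(1))
        if st[i,1]>200 and st[i,2]>20:
            gp,t,f=fitjaw(c,lab==i,.007*Z,X,Y); print(gp.round(4),'teeth',t.round(3),'front',f.round(3))
E
```

```text
base corner [[ 0.009 -0.004 -0.   ]]
gutter lip L [[0.5874 0.2025 0.022 ]]
gutter lip R [[ 0.5899 -0.1411  0.022 ]]
topL [[0.76  0.206 0.149]]
topR [[ 0.7571 -0.138   0.149 ]]
tray L [0.4554 0.3257] [0.2787 0.2341] 89.29174041748047
tray R [ 0.4485 -0.3567] [0.2596 0.2407] 88.83160400390625
[313 143  56  24 602] [336.2 159. ]
[250 144  54  26 593] [280.6 161. ]
[365 230  24  54 586] [372.5 253. ]
 len 126 high 55 low 0.0 edge 83
[ 0.4359 -0.1141  0.007 ] teeth [ 0.021 -1.     0.   ] front [-1.    -0.021 -0.   ]
[259 236  50  37 575] [286.3 256.6]
 len 125 high 56 low -0.4 edge 77
[0.4414 0.1089 0.007 ] teeth [0.928 0.372 0.   ] front [-0.372  0.928  0.   ]
[323 249   7  48 223] [326.4 272.8]
```

```bash
cat >> h.py <<'E'
RK=np.array([.6915,.0325,0]); a42=np.radians(42); UP=np.array([np.cos(a42),0,np.sin(a42)]); NB=np.array([-np.sin(a42),0,np.cos(a42)])
def board(s,y,h): return RK+np.array([-.075,y,.022])+s*UP+h*NB
E
python3 - <<'E'
from h import *
c=cam("top"); im=cv2.imread("pics/top0.png"); m=bone(im)
for n,q in (('L',[(149,214),(236,218),(227,298),(138,293)]),('R',[(434,210),(527,216),(525,295),(431,290)])):
    P=unproj(c,q,.04*Z,Z)[:,:2]; print(n,P.round(4).tolist(),P.mean(0).round(4),[np.linalg.norm(P[i]-P[i-1]).round(4) for i in range(4)])
nn,lab,st,ce=cv2.connectedComponentsWithStats(m)
for i in range(1,nn):
    if st[i,4]>500 and st[i,1]<150 and 220<ce[i][0]<410:
        gp,t,f=fitjaw(c,lab==i,board(.07,0,.007),UP,Y); r=gp-board(0,0,0); print(gp.round(4),'s %.4f y %.4f'%(r@UP,r@Y),'teeth',(t@UP).round(3),'front',f.round(3))
print('ideal a,b', board(.07,.083,.007).round(4),board(.07,-.083,.007).round(4))
print('peg px', proj(c,[board(.049,y,.031) for y in (.117,.049,-.049,-.117)]).round(0).tolist(), proj(c,[board(.049,y,0) for y in (.117,.049,-.049,-.117)]).round(0).tolist())
E
```

```text
L [[0.5512, 0.4163], [0.5373, 0.2077], [0.3507, 0.2257], [0.3649, 0.4338]] [0.451  0.3209] [np.float64(0.1871), np.float64(0.2091), np.float64(0.1874), np.float64(0.2086)]
R [[0.547, -0.2561], [0.5286, -0.4695], [0.3475, -0.4498], [0.362, -0.2395]] [ 0.4463 -0.3537] [np.float64(0.1857), np.float64(0.2142), np.float64(0.1822), np.float64(0.2107)]
 len 127 high 57 low -0.4 edge 88
[ 0.664  -0.0494  0.0742] s 0.0702 y -0.0819 teeth 1.0 front [-0.005 -1.    -0.004]
 len 125 high 57 low -0.4 edge 78
[0.6624 0.1172 0.0727] s 0.0681 y 0.0847 teeth 1.0 front [-0.021  1.    -0.019]
ideal a,b [0.6638 0.1155 0.074 ] [ 0.6638 -0.0505  0.074 ]
peg px [[258.0, 174.0], [288.0, 173.0], [330.0, 172.0], [360.0, 172.0]] [[260.0, 168.0], [289.0, 168.0], [330.0, 167.0], [359.0, 166.0]]
```

```bash
cat >> h.py <<'E'
def down(h):  # tool down, tool y heading h deg
    h=np.radians(h); y=np.array([np.cos(h),np.sin(h),0]); z=-Z; return np.c_[np.cross(y,z),y,z]
def slope(sg): y=sg*UP; z=-NB; return np.c_[np.cross(y,z),y,z]
TL=(np.array([.451,.321,.004]),-4.7); TR=(np.array([.4465,-.354,.004]),-5.2)
def tray(T,x,y,z):
    a=np.radians(T[1]); return T[0]+np.array([np.cos(a)*x-np.sin(a)*y,np.sin(a)*x+np.cos(a)*y,z])
def plan(*poses):
    s=get_state(); p,Rm=s['tcp_pos'],rq(s['orientation']).as_matrix()
    print('now t=%.2f'%s['clock'],p.round(4),'j',s['joint_pos'].round(2),'F',s['wrist_force'].round(1),'gap',round(s['finger_gap'],4))
    for q,Rt in poses:
        sh=Rm.T@(q-p)*100; rv=np.degrees(R.from_matrix(Rm.T@Rt).as_rotvec())
        print('  shift',sh.round(2),'turn',rv.round(1),'rows>=%.0f'%max(np.linalg.norm(sh)/4.17,np.linalg.norm(rv)/7.16)); p,Rm=q,Rt
C=np.array([.4359,-.1141,0]); D=np.array([.4414,.1089,0])
E
python3 - <<'E'
from h import *
plan((np.array([.42,.2,.2]),down(84)),(C+.09*Z,down(91.2)),(C+.001*Z,down(91.2)))
E
```

```text
now t=0.45 [0.1282 0.5605 0.2312] j [ 1.21  0.31  0.05  1.3  -0.    1.43] F [-0.6  0.1  0.1] gap 0.0851
  shift [-36.48 -28.64   3.13] turn [-0.   0.  -6.9] rows>=11
  shift [ -4.86 -31.07  11.  ] turn [ 0.   0.  -7.2] rows>=8
  shift [0.  0.  8.9] turn [0. 0. 0.] rows>=2
```

Request:
{"op": "send_rows", "data": {
  "series": [-30,-24,3,0,0,-7,0.65,-30,-24,3,0,0,-7,0.65,-30,-24,3,0,0,-7,0.65,-30,-24,3,0,0,-7,0.65,-30,-24,3,0,0,-7,0.65,-30,-24,3,0,0,-7,0.65,-30,-24,3,0,0,-7,0.65,-30,-24,3,0,0,-7,0.65,-30,-24,3,0,0,-7,0.65,-30,-24,3,0,0,-7,0.65],
  "newtons": 40
}}

```text
clock: 1.28
tcp_pos: [0.37, 0.256, 0.2012]
orientation: [0.001, 0.054, 0.999, -0.001]
wrist_force: [-0.1, 0.3, 0.1]
finger_gap: 0.0557
```

```bash
python3 - <<'E'
from h import *
plan((C+.15*Z,down(91.2)),(C+.001*Z,down(91.2)))
E
```

```text
now t=1.28 [0.37   0.256  0.2012] j [ 0.43  0.08 -0.32  1.17 -0.    0.54] F [-0.1  0.3  0.1] gap 0.0557
  shift [-10.53 -36.09   5.17] turn [-0.1  0.1 -7.4] rows>=9
  shift [ 0.   0.  14.9] turn [0. 0. 0.] rows>=4
```

Request:
{"op": "send_rows", "data": {
  "series": [-10.5,-36,5,0,0,-7.4,0.65,-10.5,-36,5,0,0,-7.4,0.65,-10.5,-36,5,0,0,-7.4,0.65,-10.5,-36,5,0,0,-7.4,0.65,-10.5,-36,5,0,0,-7.4,0.65,-10.5,-36,5,0,0,-7.4,0.65,-10.5,-36,5,0,0,-7.4,0.65,-10.5,-36,5,0,0,-7.4,0.65,-10.5,-36,5,0,0,-7.4,0.65,-10.5,-36,5,0,0,-7.4,0.65]
}}

```text
clock: 2.12
tcp_pos: [0.4361, -0.1141, 0.1509]
orientation: [0.001, -0.011, 1.0, -0.001]
wrist_force: [1.0, 0.3, 0.8]
finger_gap: 0.0557
```

```bash
python3 - <<'E'
from h import *
plan((C+.04*Z,down(91.2)),(C+.001*Z,down(91.2)))
c=cam("wrist"); im=read_camera("wrist"); 
q=proj(c,[C+.007*Z,C+np.array([-.056,-.001,.007]),C+np.array([0,.017,.007]),C+np.array([0,-.017,.007]),C+.014*Z])
print(q.round(0).tolist())
for p in q[:4]: cv2.circle(im,tuple(int(v) for v in p),3,(0,255,0),1)
cv2.imwrite("pics/w1.png",cv2.convertScaleAbs(im,alpha=1.5))
E
```

```text
now t=2.12 [ 0.4361 -0.1141  0.1509] j [-0.43  0.12 -0.41  1.04 -0.   -0.45] F [1.  0.3 0.8] gap 0.0557
  shift [ 0.04  0.02 11.09] turn [-0.1  0.1  0. ] rows>=3
  shift [0.  0.  3.9] turn [0. 0. 0.] rows>=1
[[328.0, 216.0], [328.0, 147.0], [349.0, 216.0], [308.0, 215.0], [328.0, 218.0]]
```

View pics/w1.png

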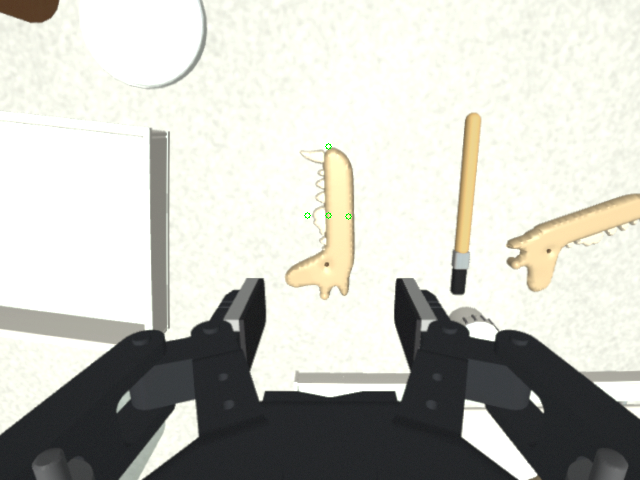

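Wrist picture: the jaw lies under the predicted grip place (328,216), with its edge about 3 px to the right of the prediction. I'll shift 3 mm in +y, descend and close.

Request:
{"op": "send_rows", "data": {
  "series": [0,0.3,4,0,0,0,0.65,0,0.3,8,0,0,0,0.65,0,0.3,11,0,0,0,0.65,0,0.3,13,0,0,0,0.65,0,0.3,14.3,0,0,0,0.65,0,0.3,14.9,0,0,0,0.65,0,0.3,14.9,0,0,0,0.65]
}}

```text
clock: 2.75
tcp_pos: [0.4336, -0.1046, 0.0013]
orientation: [-0.001, -0.014, 1.0, 0.001]
wrist_force: [-0.2, -0.6, 0.0]
finger_gap: 0.0557
```

Request:
{"op": "send_rows", "data": {
  "series": [0,0,0,0,0,0,0.2,0,0,0,0,0,0,0.2,0,0,0,0,0,0,0.2,0,0,0,0,0,0,0.2,0,0,0,0,0,0,0.2,0,0,0,0,0,0,0.2],
  "newtons": 40
}}

```text
clock: 3.25
tcp_pos: [0.4358, -0.1062, 0.0036]
orientation: [0.001, -0.013, 1.0, -0.0]
wrist_force: [-1.7, 2.5, 6.4]
finger_gap: 0.0327
```

Request:
{"op": "send_rows", "data": {
  "series": [0,0,-1,0,0,0,0.2,0,0,-3,0,0,0,0.2,0,0,-6,0,0,0,0.2,0,0,-9,0,0,0,0.2,0,0,-11,0,0,0,0.2,0,0,-12,0,0,0,0.2]
}}

```text
clock: 3.75
tcp_pos: [0.4364, -0.1069, 0.1258]
orientation: [0.003, -0.013, 1.0, -0.001]
wrist_force: [-0.0, -0.5, -0.0]
finger_gap: 0.0323
```

```bash
python3 - <<'E'
from h import *
h=TL[1]
via=np.array([.47,.06,.16]); g=tray(TL,-.034,.009,0)
print(g)
plan((via,down(50)),(g+.12*Z,down(h)),(g+.003*Z,down(h)))
im=read_camera("wrist"); cv2.imwrite("pics/w2.png",cv2.convertScaleAbs(im,alpha=1.3))
E
```

```text
[0.41785178 0.33275565 0.004     ]
now t=3.75 [ 0.4364 -0.1069  0.1258] j [-0.42  0.13 -0.46  0.98  0.   -0.45] F [-0.  -0.5 -0. ] gap 0.0323
  shift [-3.82 16.59 -3.44] turn [-0.   0.3 41.5] rows>=6
  shift [21.53 17.54  3.6 ] turn [ 0.   0.  54.7] rows>=8
  shift [ 0.   0.  11.7] turn [0. 0. 0.] rows>=3
```

View pics/w2.png

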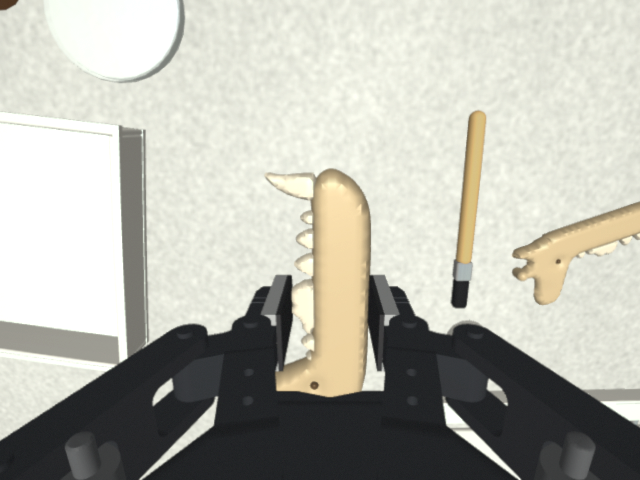

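c is held level between the pads. Carrying it to the left tray.

Request:
{"op": "send_rows", "data": {
  "series": [-4,16.5,-3.5,0,0,41,0.2,-4,16.5,-3.5,0,0,41,0.2,-4,16.5,-3.5,0,0,41,0.2,-4,16.5,-3.5,0,0,41,0.2,-4,16.5,-3.5,0,0,41,0.2,-4,16.5,-3.5,0,0,41,0.2,-4,16.5,-3.5,0,0,41,0.2,-4,16.5,-3.5,0,0,41,0.2]
}}

```text
clock: 4.47
tcp_pos: [0.4701, 0.0607, 0.157]
orientation: [-0.0, 0.337, 0.941, -0.0]
wrist_force: [0.1, -0.5, -0.2]
finger_gap: 0.0329
```

Request:
{"op": "send_rows", "data": {
  "series": [21.5,17.5,3.5,0,0,54.5,0.2,21.5,17.5,3.5,0,0,54.5,0.2,21.5,17.5,3.5,0,0,54.5,0.2,21.5,17.5,3.5,0,0,54.5,0.2,21.5,17.5,3.5,0,0,54.5,0.2,21.5,17.5,3.5,0,0,54.5,0.2,21.5,17.5,3.5,0,0,54.5,0.2,21.5,17.5,3.5,0,0,54.5,0.2,21.5,17.5,3.5,0,0,54.5,0.2,21.5,17.5,3.5,0,0,54.5,0.2]
}}

```text
clock: 5.3
tcp_pos: [0.4148, 0.3325, 0.1214]
orientation: [-0.0, 0.73, 0.683, -0.001]
wrist_force: [0.9, -0.3, 0.1]
finger_gap: 0.0322
```

```bash
python3 - <<'E'
from h import *
h=TL[1]; g=tray(TL,-.034,.009,0)
plan((g+.05*Z,down(h)),(g+.002*Z,down(h)))
c=cam("wrist"); im=read_camera("wrist"); hx=cv2.convertScaleAbs(im,alpha=1.3)
q=proj(c,[tray(TL,x,y,.036) for x,y in ((.086,.098),(.086,-.098),(-.086,-.098),(-.086,.098))])
cv2.polylines(hx,[q.astype(np.int32)],True,(0,0,255),1)
q=proj(c,[tray(TL,x,y,0) for x,y in ((.086,.098),(.086,-.098),(-.086,-.098),(-.086,.098))])
cv2.polylines(hx,[q.astype(np.int32)],True,(0,255,0),1)
cv2.imwrite("pics/w3.png",hx)
E
```

```text
now t=5.30 [0.4148 0.3325 0.1214] j [ 0.52  0.29 -0.26  1.02 -0.    2.16] F [ 0.9 -0.3  0.1] gap 0.0322
  shift [0.05 0.31 6.74] turn [-0.1  0.   0.9] rows>=2
  shift [0.  0.  4.8] turn [0. 0. 0.] rows>=1
```

View pics/w3.png

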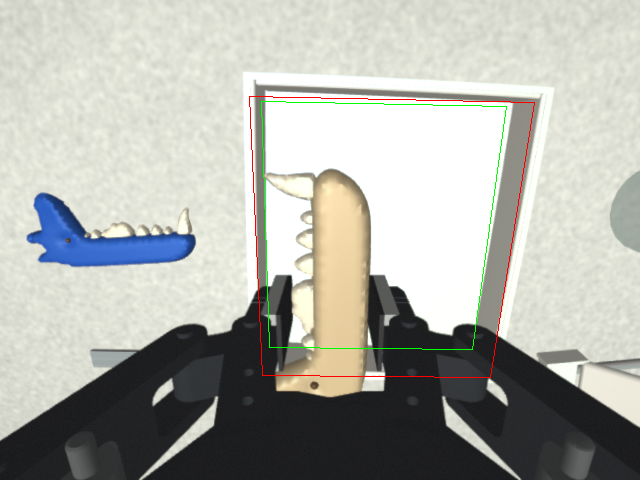

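Wrist picture: the real tray rim corners (258,82) and (540,95) sit a few mm in +x and +y of my estimate (red) and about 1.5° more turned. I'm correcting the tray pose.

```bash
cat >> h.py <<'E'
TL=(np.array([.455,.326,.004]),-6.0)
E
python3 - <<'E'
from h import *
h=TL[1]; g=tray(TL,-.033,.009,0)
plan((g+.03*Z,down(h)),(g+.002*Z,down(h)))
E
```

```text
now t=5.35 [0.4151 0.3316 0.1216] j [ 0.52  0.29 -0.26  1.02 -0.    2.16] F [ 0.3  0.4 -1.9] gap 0.0326
  shift [0.74 0.76 8.76] turn [-0.   0.   2.2] rows>=2
  shift [0.  0.  2.8] turn [0. 0. 0.] rows>=1
```

Request:
{"op": "send_rows", "data": {
  "series": [0.7,0.8,3,0,0,2.2,0.2,0.7,0.8,6,0,0,2.2,0.2,0.7,0.8,8.5,0,0,2.2,0.2,0.7,0.8,10,0,0,2.2,0.2,0.7,0.8,10.7,0,0,2.2,0.2,0.7,0.8,11.1,0,0,2.2,0.2,0.7,0.8,11.3,0,0,2.2,0.2,0.7,0.8,11.3,0,0,2.2,0.2]
}}

```text
clock: 6.02
tcp_pos: [0.4248, 0.338, 0.0099]
orientation: [0.0, 0.744, 0.668, 0.001]
wrist_force: [-0.1, -1.3, 0.1]
finger_gap: 0.0328
```

Request:
{"op": "send_rows", "data": {
  "series": [0,0,0.1,0,0,0,0.2,0,0,0.2,0,0,0,0.2,0,0,0.25,0,0,0,0.2,0,0,0.25,0,0,0,0.2]
}}

```text
clock: 6.35
tcp_pos: [0.4247, 0.3384, 0.0077]
orientation: [0.0, 0.744, 0.668, 0.001]
wrist_force: [-0.4, -0.2, 3.3]
finger_gap: 0.0327
```

Request:
{"op": "send_rows", "data": {
  "series": [0,0,0,0,0,0,0.42,0,0,0,0,0,0,0.45,0,0,0,0,0,0,0.48,0,0,0,0,0,0,0.48,0,0,-1,0,0,0,0.48,0,0,-3,0,0,0,0.48,0,0,-6,0,0,0,0.65,0,0,-9,0,0,0,0.65,0,0,-12,0,0,0,0.65,0,0,-13,0,0,0,0.65]
}}

```text
clock: 7.18
tcp_pos: [0.4261, 0.3393, 0.1421]
orientation: [0.001, 0.744, 0.668, 0.003]
wrist_force: [0.1, 0.7, -0.1]
finger_gap: 0.0555
```

```bash
python3 - <<'E'
from h import *
c=cam("wrist"); im=read_camera("wrist"); m=bone(im)
print(im.mean())
hx=cv2.convertScaleAbs(im,alpha=1.3)
for z,col in ((.036,(0,0,255)),(0,(0,200,0))):
    q=proj(c,[tray(TL,x,y,z) for x,y in ((.086,.098),(.086,-.098),(-.086,-.098),(-.086,.098))])
    cv2.polylines(hx,[q.astype(np.int32)],True,col,1)
cv2.imwrite("pics/w4.png",hx)
plan((np.array([.47,.23,.2]),down(10)),(D+.12*Z,down(21.8)),(D+.003*Z,down(21.8)))
E
```

```text
131.10302083333335
now t=7.23 [0.4265 0.3396 0.1423] j [ 0.53  0.29 -0.21  1.06  0.    2.2 ] F [1.3 0.  1.6] gap 0.0553
  shift [-10.4    5.54  -5.78] turn [  0.4  -0.2 -16.2] rows>=3
  shift [-11.43  -4.92   8.  ] turn [  0.    0.  -11.8] rows>=4
  shift [ 0.   0.  11.7] turn [0. 0. 0.] rows>=3
```

View pics/w4.png

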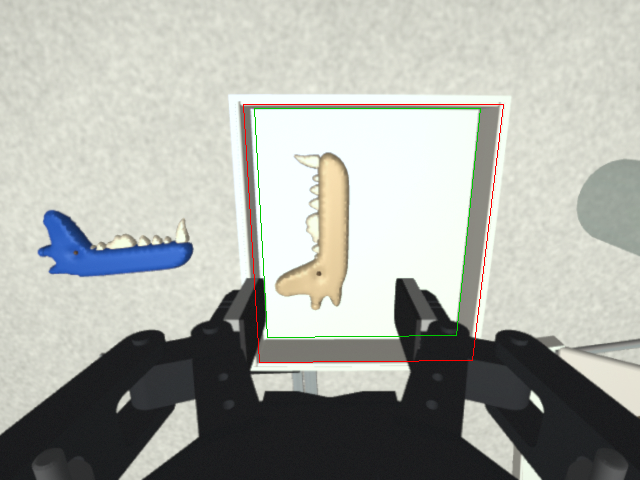

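c lies flat in the left half of the tray (pixels 275–350, 153–308), clear of the walls, and the tray outline now fits. Next is d.

Request:
{"op": "send_rows", "data": {
  "series": [-10,5,-4,0,0,-16,0.65,-10,5,-4,0,0,-16,0.65,-10,5,-4,0,0,-16,0.65,-10,5,-4,0,0,-16,0.65,-22,0,-1,0,0,-28,0.65,-22,0,-1,0,0,-28,0.65,-22,0,-1,0,0,-28,0.65,-22,0,-1,0,0,-28,0.65,-22,0,-1,0,0,-28,0.65,-22,0,-1,0,0,-28,0.65]
}}

```text
clock: 8.07
tcp_pos: [0.4002, 0.1193, 0.1464]
orientation: [-0.0, 0.561, 0.828, 0.0]
wrist_force: [-0.5, 0.2, 1.1]
finger_gap: 0.0554
```

```bash
python3 - <<'E'
from h import *
im=cv2.imread("pics/w4.png"); h=cv2.cvtColor(im,cv2.COLOR_BGR2HSV); print(h[280,300],h[200,335],h[160,305])
plan((D+.14*Z,down(21.8)))
c=cam("wrist"); im=read_camera("wrist"); cv2.imwrite("pics/w5.png",im)
h=cv2.cvtColor(im,cv2.COLOR_BGR2HSV); p=proj(c,[D+.014*Z])[0].astype(int); print(p,h[p[1],p[0]])
m=((h[...,0]>5)&(h[...,0]<30)&(h[...,1]>45)&(h[...,2]>90)).astype(np.uint8)
n,lab,st,ce=cv2.connectedComponentsWithStats(m)
for i in range(1,n):
    if st[i,4]>1500: print(st[i],ce[i].round(0)); 
i=lab[p[1],p[0]]
if i:
    gp,t,f=fitjaw(c,lab==i,.007*Z,X,Y); print(gp.round(4),'teeth',np.degrees(np.arctan2(t[1],t[0])).round(1),'front',f.round(3))
    plan((gp*[1,1,0]+.003*Z,down(np.degrees(np.arctan2(t[1],t[0])))))
for q in silhouettes("wrist","jaw_c_mid"): print(q['p'],q['box'])
E
```

```text
[ 19  80 227] [ 19  74 244] [ 43  16 255]
now t=8.07 [0.4002 0.1193 0.1464] j [ 0.1   0.06 -0.48  1.03  0.    1.29] F [-0.5  0.2  1.1] gap 0.0554
  shift [-2.49  3.44  0.64] turn [ 0.  -0.  -0.1] rows>=1
[370 250] [ 19  80 175]
[ 388    0   89   50 2028] [436.  16.]
[ 348  182   47  147 4352] [366. 259.]
 len 132 high 40 low -1.7 edge 81
[0.4477 0.0908 0.007 ] teeth 22.7 front [ 0.385 -0.923  0.   ]
now t=8.12 [0.4011 0.1198 0.1468] j [ 0.1   0.06 -0.48  1.03  0.    1.29] F [ 0.9 -0.1  0.1] gap 0.0555
  shift [-4.43  3.23 14.39] turn [ 0.1 -0.  -0.9] rows>=4
0.92 [390.0, 0.0, 89.2, 51.0]h.py:34: RuntimeWarning: Mean of empty slice.
  if s[h-h.min()>45].mean()>s.mean(): u=-u; s=-s
  ret = ret.dtype.type(ret / rcount)
```

The back plate is hidden by a finger, so the fit took the wrong end as the front. Corrected by 18 mm, the grip is (0.441, 0.1075), which agrees with the top camera (0.441, 0.109).

```bash
cat >> h.py <<'E'
D=np.array([.441,.108,0])
E
python3 - <<'E'
from h import *
plan((D+.003*Z,down(22.3)))
E
```

```text
now t=8.17 [0.4015 0.1201 0.1471] j [ 0.1   0.06 -0.48  1.03  0.    1.29] F [-0.1 -0.7  0.2] gap 0.0559
  shift [-2.6   3.2  14.41] turn [ 0.1 -0.  -0.5] rows>=4
```

Request:
{"op": "send_rows", "data": {
  "series": [-2.6,3.2,2,0,0,-0.5,0.65,-2.6,3.2,5,0,0,-0.5,0.65,-2.6,3.2,8,0,0,-0.5,0.65,-2.6,3.2,11,0,0,-0.5,0.65,-2.6,3.2,13,0,0,-0.5,0.65,-2.6,3.2,14,0,0,-0.5,0.65,-2.6,3.2,14.4,0,0,-0.5,0.65,-2.6,3.2,14.4,0,0,-0.5,0.65]
}}

```text
clock: 8.83
tcp_pos: [0.4398, 0.108, 0.0019]
orientation: [-0.001, 0.556, 0.831, -0.0]
wrist_force: [1.1, 0.7, 0.3]
finger_gap: 0.0556
```

Request:
{"op": "send_rows", "data": {
  "series": [0,0,0,0,0,0,0.2,0,0,0,0,0,0,0.2,0,0,0,0,0,0,0.2,0,0,0,0,0,0,0.2,0,0,0,0,0,0,0.2,0,0,0,0,0,0,0.2]
}}

```text
clock: 9.33
tcp_pos: [0.4411, 0.1075, 0.0039]
orientation: [0.001, 0.557, 0.831, 0.001]
wrist_force: [-0.3, 1.2, 6.1]
finger_gap: 0.0327
```

Request:
{"op": "send_rows", "data": {
  "series": [0,0,-1,0,0,0,0.2,0,0,-3,0,0,0,0.2,0,0,-6,0,0,0,0.2,0,0,-9,0,0,0,0.2,0,0,-12,0,0,0,0.2,0,0,-15,0,0,0,0.2,0,0,-15,0,0,0,0.2]
}}

```text
clock: 9.92
tcp_pos: [0.4432, 0.1072, 0.1586]
orientation: [0.004, 0.557, 0.831, 0.003]
wrist_force: [1.0, -0.1, -0.5]
finger_gap: 0.0325
```

```bash
python3 - <<'E'
from h import *
h=TR[1]+180; g=tray(TR,-.033,-.009,0)
plan((np.array([.47,.02,.18]),down(80)),(np.array([.49,-.2,.18]),down(130)),(g+.12*Z,down(h)))
im=read_camera("wrist"); cv2.imwrite("pics/w6.png",cv2.convertScaleAbs(im,alpha=1.3))
E
```

```text
now t=9.92 [0.4432 0.1072 0.1586] j [ 0.06  0.11 -0.39  1.06 -0.    1.24] F [ 1.  -0.1 -0.5] gap 0.0325
  shift [-9.1  -0.81 -2.12] turn [  0.4   0.4 -57.7] rows>=8
  shift [ -5.79 -21.32   0.  ] turn [  0.   0. -50.] rows>=7
  shift [16.2  -7.29  5.6 ] turn [  0.    0.  -44.8] rows>=6
```

View pics/w6.png

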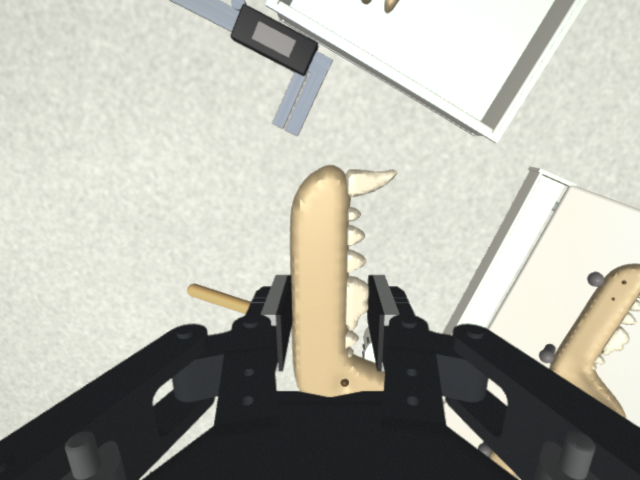

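d is held square. Carrying it to the right tray.

Request:
{"op": "send_rows", "data": {
  "series": [-9,-1,-2,0,0,-57.5,0.2,-9,-1,-2,0,0,-57.5,0.2,-9,-1,-2,0,0,-57.5,0.2,-9,-1,-2,0,0,-57.5,0.2,-9,-1,-2,0,0,-57.5,0.2,-9,-1,-2,0,0,-57.5,0.2,-9,-1,-2,0,0,-57.5,0.2,-9,-1,-2,0,0,-57.5,0.2,-9,-1,-2,0,0,-57.5,0.2]
}}

```text
clock: 10.72
tcp_pos: [0.4637, 0.02, 0.1715]
orientation: [-0.001, 0.086, 0.996, 0.0]
wrist_force: [-0.1, -0.1, -1.1]
finger_gap: 0.0326
```

Request:
{"op": "send_rows", "data": {
  "series": [-6,-21,0,0,0,-50,0.2,-6,-21,0,0,0,-50,0.2,-6,-21,0,0,0,-50,0.2,-6,-21,0,0,0,-50,0.2,-6,-21,0,0,0,-50,0.2,-6,-21,0,0,0,-50,0.2,-6,-21,0,0,0,-50,0.2,-6,-21,0,0,0,-50,0.2]
}}

```text
clock: 11.38
tcp_pos: [0.4858, -0.1993, 0.171]
orientation: [-0.001, -0.341, 0.94, 0.001]
wrist_force: [0.3, -0.4, -0.0]
finger_gap: 0.0329
```

Request:
{"op": "send_rows", "data": {
  "series": [16,-7.5,4,0,0,-45,0.2,16,-7.5,4,0,0,-45,0.2,16,-7.5,4,0,0,-45,0.2,16,-7.5,4,0,0,-45,0.2,16,-7.5,4,0,0,-45,0.2,16,-7.5,4,0,0,-45,0.2,16,-7.5,4,0,0,-45,0.2,16,-7.5,4,0,0,-45,0.2]
}}

```text
clock: 12.05
tcp_pos: [0.4104, -0.3573, 0.131]
orientation: [0.0, -0.674, 0.738, 0.002]
wrist_force: [-0.2, -0.4, -0.7]
finger_gap: 0.0325
```

```bash
python3 - <<'E'
from h import *
h=TR[1]+180; g=tray(TR,-.033,-.009,0)
plan((g+.004*Z,down(h)))
c=cam("wrist"); im=read_camera("wrist"); hx=cv2.convertScaleAbs(im,alpha=1.3)
for z,col in ((.036,(0,0,255)),(0,(0,200,0))):
    q=proj(c,[tray(TR,x,y,z) for x,y in ((.086,.098),(.086,-.098),(-.086,-.098),(-.086,.098))])
    print(q.round(0).tolist()); cv2.polylines(hx,[q.astype(np.int32)],True,col,1)
cv2.imwrite("pics/w7.png",hx)
E
```

```text
now t=12.05 [ 0.4104 -0.3573  0.131 ] j [-0.86  0.31 -0.21  1.05 -0.   -2.34] F [-0.2 -0.4 -0.7] gap 0.0325
  shift [ 0.27 -0.29 12.3 ] turn [0.1 0.1 0. ] rows>=3
[[173.0, 361.0], [135.0, 92.0], [411.0, 91.0], [394.0, 362.0]]
[[190.0, 336.0], [161.0, 97.0], [400.0, 96.0], [387.0, 336.0]]
```

View pics/w7.png

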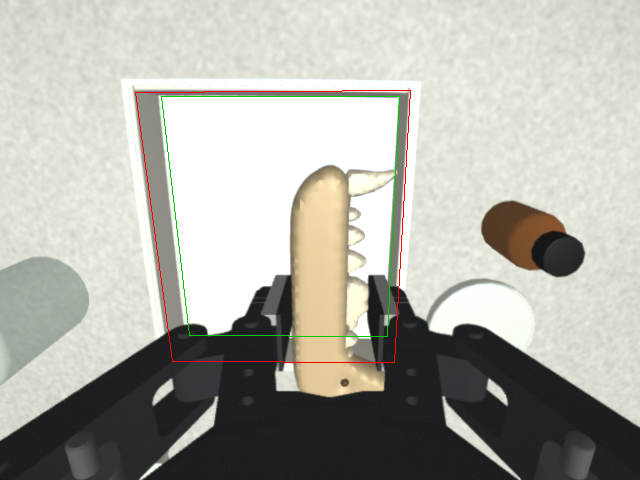

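The tray outline fits within about 2 px. Lowering d.

Request:
{"op": "send_rows", "data": {
  "series": [0.3,-0.3,3,0,0,0,0.2,0.3,-0.3,6,0,0,0,0.2,0.3,-0.3,9,0,0,0,0.2,0.3,-0.3,11,0,0,0,0.2,0.3,-0.3,11.8,0,0,0,0.2,0.3,-0.3,12.1,0,0,0,0.2,0.3,-0.3,12.3,0,0,0,0.2,0.3,-0.3,12.3,0,0,0,0.2]
}}

```text
clock: 12.77
tcp_pos: [0.4151, -0.361, 0.0106]
orientation: [-0.0, -0.674, 0.738, -0.001]
wrist_force: [-0.3, 0.2, -0.7]
finger_gap: 0.0324
```

Request:
{"op": "send_rows", "data": {
  "series": [0,0,0.1,0,0,0,0.2,0,0,0.2,0,0,0,0.2,0,0,0.3,0,0,0,0.2,0,0,0.3,0,0,0,0.2]
}}

```text
clock: 13.1
tcp_pos: [0.4151, -0.3613, 0.008]
orientation: [0.0, -0.674, 0.738, -0.001]
wrist_force: [-1.0, 1.2, 4.1]
finger_gap: 0.0328
```

Request:
{"op": "send_rows", "data": {
  "series": [0,0,0,0,0,0,0.42,0,0,0,0,0,0,0.45,0,0,0,0,0,0,0.48,0,0,0,0,0,0,0.48,0,0,-1,0,0,0,0.48,0,0,-3,0,0,0,0.48,0,0,-6,0,0,0,0.65,0,0,-9,0,0,0,0.65,0,0,-12,0,0,0,0.65,0,0,-15,0,0,0,0.65]
}}

```text
clock: 13.93
tcp_pos: [0.4142, -0.3603, 0.1589]
orientation: [0.0, -0.674, 0.738, -0.0]
wrist_force: [0.5, -0.6, 0.2]
finger_gap: 0.0556
```

```bash
python3 - <<'E'
from h import *
B=board(.07,-.083,.0); 
print(B)
# via: in front of rack, then tilted hover, tool y = -UP (heading ~180)
plan((np.array([.50,-.16,.22]),down(180)),(B+.15*NB,slope(-1)),(B+.11*NB,slope(-1)),(B+.003*NB,slope(-1)))
im=read_camera("wrist"); cv2.imwrite("pics/w8.png",cv2.convertScaleAbs(im,alpha=1.3))
E
```

```text
[ 0.66852014 -0.0505      0.06883914]
now t=13.93 [ 0.4142 -0.3603  0.1589] j [-0.86  0.29 -0.16  1.12  0.   -2.34] F [ 0.5 -0.6  0.2] gap 0.0556
  shift [-20.72  -6.73  -6.11] turn [-0.  -0.  -5.2] rows>=5
  shift [-10.95  -6.82   3.97] turn [42. -0. -0.] rows>=6
  shift [0. 0. 4.] turn [0. 0. 0.] rows>=1
  shift [ 0.  -0.  10.7] turn [0. 0. 0.] rows>=3
```

Request:
{"op": "send_rows", "data": {
  "series": [-20.5,-6.5,-6,0,0,-5.2,0.65,-20.5,-6.5,-6,0,0,-5.2,0.65,-20.5,-6.5,-6,0,0,-5.2,0.65,-20.5,-6.5,-6,0,0,-5.2,0.65,-20.5,-6.5,-6,0,0,-5.2,0.65,-20.5,-6.5,-6,0,0,-5.2,0.65,-20.5,-6.5,-6,0,0,-5.2,0.65]
}}

```text
clock: 14.57
tcp_pos: [0.4992, -0.1592, 0.2188]
orientation: [-0.001, 0.709, -0.705, 0.001]
wrist_force: [-0.2, 0.5, -0.1]
finger_gap: 0.0557
```

Request:
{"op": "send_rows", "data": {
  "series": [-11,-7,4,42,0,0,0.65,-11,-7,4,42,0,0,0.65,-11,-7,4,42,0,0,0.65,-11,-7,4,42,0,0,0.65,-11,-7,4,42,0,0,0.65,-11,-7,4,42,0,0,0.65,-11,-7,4,42,0,0,0.65,-11,-7,4,42,0,0,0.65,-11,-7,4,42,0,0,0.65]
}}

```text
clock: 15.32
tcp_pos: [0.5673, -0.0531, 0.177]
orientation: [0.253, -0.66, 0.661, -0.254]
wrist_force: [0.5, 0.3, 0.9]
finger_gap: 0.0552
```

```bash
python3 - <<'E'
from h import *
B=board(.07,-.083,.0); plan((B+.15*NB,slope(-1)),(B+.003*NB,slope(-1)))
c=cam("wrist"); im=read_camera("wrist"); hx=cv2.convertScaleAbs(im,alpha=1.2)
for p in proj(c,[board(.07,-.083,.007),board(.053,-.083,.007),board(.087,-.083,.007),board(.07,-.139,.007)]): cv2.circle(hx,tuple(int(v) for v in p),3,(0,255,0),1)
for y in (-.049,-.117): 
    for h,col in ((.031,(0,0,255)),(0,(255,0,0))):
        p=proj(c,[board(.049,y,h)])[0]; cv2.circle(hx,tuple(int(v) for v in p),4,col,1); print(p.round(0))
cv2.imwrite("pics/w9.png",hx)
E
```

```text
now t=15.32 [ 0.5673 -0.0531  0.177 ] j [-0.36 -0.13 -0.88  0.12  0.24 -1.84] F [0.5 0.3 0.9] gap 0.0552
  shift [-0.26 -0.29 -0.19] turn [ 0.  -0.1 -0. ] rows>=0
  shift [ 0.   0.  14.7] turn [0. 0. 0.] rows>=4
[353. 268.]
[351. 255.]
[355. 182.]
[352. 176.]
```

View pics/w9.png

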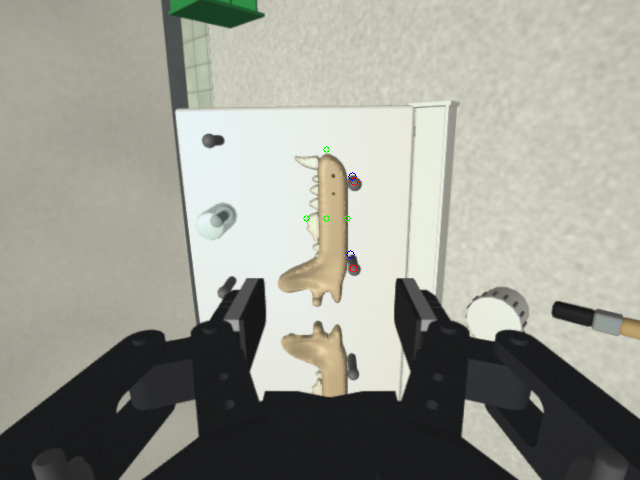

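Rack view: the predicted pegs lie on the real ones (353,268) and (355,182). The front tip is at row 154 against 149 predicted, so the jaw sits about 4 mm further in +y. Descending along the board's normal.

Request:
{"op": "send_rows", "data": {
  "series": [-0.6,-0.3,2,0,0,0,0.65,-0.6,-0.3,5,0,0,0,0.65,-0.6,-0.3,8,0,0,0,0.65,-0.6,-0.3,10.5,0,0,0,0.65,-0.6,-0.3,12.5,0,0,0,0.65,-0.6,-0.3,13.5,0,0,0,0.65,-0.6,-0.3,14,0,0,0,0.65,-0.6,-0.3,14,0,0,0,0.65]
}}

```text
clock: 16.03
tcp_pos: [0.6657, -0.0469, 0.0746]
orientation: [-0.253, 0.66, -0.66, 0.253]
wrist_force: [0.4, -0.2, -0.3]
finger_gap: 0.0556
```

```bash
python3 - <<'E'
from h import *
B=board(.07,-.079,.0); plan((B+.003*NB,slope(-1)))
E
```

```text
now t=16.03 [ 0.6657 -0.0469  0.0746] j [-0.27  0.24 -0.83 -0.22  0.18 -1.78] F [ 0.4 -0.2 -0.3] gap 0.0556
  shift [-0.04  0.18  0.32] turn [-0. -0.  0.] rows>=0
```

Request:
{"op": "send_rows", "data": {
  "series": [0,0.1,0.2,0,0,0,0.65,0,0.1,0.3,0,0,0,0.65,0,0.1,0.35,0,0,0,0.65]
}}

```text
clock: 16.28
tcp_pos: [0.6655, -0.0465, 0.0724]
orientation: [-0.254, 0.66, -0.66, 0.254]
wrist_force: [-1.0, -0.4, 0.2]
finger_gap: 0.0555
```

Request:
{"op": "send_rows", "data": {
  "series": [0,0,0,0,0,0,0.2,0,0,0,0,0,0,0.2,0,0,0,0,0,0,0.2,0,0,0,0,0,0,0.2,0,0,0,0,0,0,0.2,0,0,0,0,0,0,0.2]
}}

```text
clock: 16.78
tcp_pos: [0.6651, -0.0463, 0.0724]
orientation: [-0.254, 0.66, -0.66, 0.254]
wrist_force: [-6.3, -0.3, 5.7]
finger_gap: 0.0328
```

Request:
{"op": "send_rows", "data": {
  "series": [0,0,-0.5,0,0,0,0.2,0,0,-1.5,0,0,0,0.2,0,0,-3,0,0,0,0.2,0,0,-5,0,0,0,0.2,0,0,-8,0,0,0,0.2,0,0,-11,0,0,0,0.2,0,0,-12,0,0,0,0.2,0,0,-12,0,0,0,0.2]
}}

```text
clock: 17.45
tcp_pos: [0.5845, -0.0464, 0.1635]
orientation: [-0.254, 0.66, -0.66, 0.255]
wrist_force: [-0.2, 0.0, -0.3]
finger_gap: 0.0329
```

```bash
python3 - <<'E'
from h import *
h=TR[1]+180; g=tray(TR,.036,-.009,0)
plan((np.array([.53,-.08,.2]),down(180)),(np.array([.48,-.3,.17]),down(h)),(g+.12*Z,down(h)))
im=read_camera("wrist"); cv2.imwrite("pics/w10.png",cv2.convertScaleAbs(im,alpha=1.3))
E
```

```text
now t=17.45 [ 0.5845 -0.0464  0.1635] j [-0.33 -0.07 -0.88  0.05  0.22 -1.82] F [-0.2  0.  -0.3] gap 0.0329
  shift [ 3.37  1.59 -6.36] turn [-42.2  -0.1   0. ] rows>=6
  shift [22.  5.  3.] turn [0.  0.  5.2] rows>=5
  shift [ 6.58 -0.75  4.6 ] turn [0. 0. 0.] rows>=2
```

View pics/w10.png

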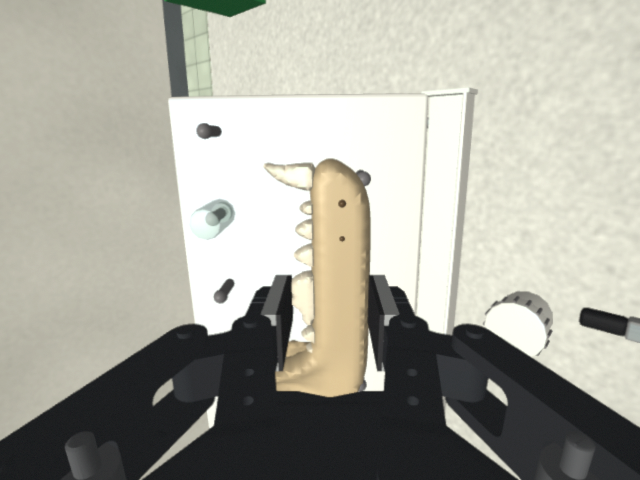

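b is held square, clear of the pegs. Carrying it to the right tray.

Request:
{"op": "send_rows", "data": {
  "series": [3.4,1.6,-6.4,-42,0,0,0.2,3.4,1.6,-6.4,-42,0,0,0.2,3.4,1.6,-6.4,-42,0,0,0.2,3.4,1.6,-6.4,-42,0,0,0.2,3.4,1.6,-6.4,-42,0,0,0.2,3.4,1.6,-6.4,-42,0,0,0.2,3.4,1.6,-6.4,-42,0,0,0.2,3.4,1.6,-6.4,-42,0,0,0.2]
}}

```text
clock: 18.17
tcp_pos: [0.5334, -0.0807, 0.1939]
orientation: [0.002, 0.707, -0.707, -0.003]
wrist_force: [0.9, -0.4, -1.3]
finger_gap: 0.0324
```

Request:
{"op": "send_rows", "data": {
  "series": [22,5,3,0,0,5.2,0.2,22,5,3,0,0,5.2,0.2,22,5,3,0,0,5.2,0.2,22,5,3,0,0,5.2,0.2,22,5,3,0,0,5.2,0.2,22,5,3,0,0,5.2,0.2,22,5,3,0,0,5.2,0.2,28.5,4.5,7,0,0,5.2,0.2,28.5,4.5,7,0,0,5.2,0.2,28.5,4.5,7,0,0,5.2,0.2]
}}

```text
clock: 19.0
tcp_pos: [0.4842, -0.368, 0.1228]
orientation: [-0.0, -0.673, 0.739, 0.001]
wrist_force: [0.4, -0.1, -1.0]
finger_gap: 0.0325
```

```bash
cat >> h.py <<'E'
def jawmask(im,lo=40):
    h=cv2.cvtColor(im,cv2.COLOR_BGR2HSV); m=((h[...,0]>5)&(h[...,0]<32)&(h[...,1]>lo)&(h[...,2]>90)).astype(np.uint8)
    return cv2.connectedComponentsWithStats(m)
E
python3 - <<'E'
from h import *
h=TR[1]+180; g=tray(TR,.036,-.009,0)
plan((g+.004*Z,down(h)))
c=cam("wrist"); im=read_camera("wrist"); cv2.imwrite("pics/w11.png",im)
n,lab,st,ce=jawmask(im)
for i in range(1,n):
    if st[i,4]>1000: print(st[i],ce[i].round(0))
for z in (.036,0): print(proj(c,[tray(TR,x,y,z) for x,y in ((.086,.098),(.086,-.098),(-.086,-.098),(-.086,.098))]).round(0).tolist())
g=cv2.cvtColor(im,cv2.COLOR_BGR2GRAY); print(g[150,:].astype(int)[::10].tolist()); print(g[::10,150].astype(int)[:30].tolist())
E
```

```text
now t=19.00 [ 0.4842 -0.368   0.1228] j [-0.78  0.43 -0.06  1.09 -0.   -2.26] F [ 0.4 -0.1 -1. ] gap 0.0325
  shift [-0.15  0.27 11.48] turn [ 0.1  0.  -0.2] rows>=3
[ 399  151   74  167 5970] [424. 241.]
[  265   159   105   238 15271] [332. 283.]
[[267.0, 374.0], [251.0, 97.0], [534.0, 98.0], [494.0, 372.0]]
[[274.0, 346.0], [262.0, 101.0], [506.0, 102.0], [476.0, 345.0]]
[175, 175, 179, 182, 179, 182, 180, 179, 181, 176, 173, 178, 178, 182, 182, 181, 183, 179, 178, 180, 181, 181, 180, 185, 199, 186, 116, 209, 209, 209, 209, 209, 209, 208, 209, 210, 210, 210, 210, 209, 209, 209, 209, 158, 209, 209, 209, 209, 209, 208, 127, 94, 93, 197, 180, 173, 177, 172, 177, 173, 175, 175, 173, 175]
[167, 171, 173, 176, 171, 173, 169, 178, 175, 178, 172, 178, 171, 177, 179, 181, 181, 177, 179, 172, 177, 179, 176, 175, 175, 183, 181, 186, 131, 133]
```

Request:
{"op": "send_rows", "data": {
  "series": [-0.1,0.2,3,0,0,0,0.2,-0.1,0.2,6,0,0,0,0.2,-0.1,0.2,8.5,0,0,0,0.2,-0.1,0.2,10,0,0,0,0.2,-0.1,0.2,10.8,0,0,0,0.2,-0.1,0.2,11.1,0,0,0,0.2,-0.1,0.2,11.3,0,0,0,0.2,-0.1,0.2,11.3,0,0,0,0.2]
}}

```text
clock: 19.72
tcp_pos: [0.4841, -0.364, 0.0154]
orientation: [0.0, -0.675, 0.738, -0.001]
wrist_force: [0.8, -0.3, -0.1]
finger_gap: 0.0324
```

Request:
{"op": "send_rows", "data": {
  "series": [0,0,0.05,0,0,0,0.2,0,0,0.1,0,0,0,0.2,0,0,0.15,0,0,0,0.2,0,0,0.15,0,0,0,0.2]
}}

```text
clock: 20.05
tcp_pos: [0.4836, -0.3644, 0.0135]
orientation: [0.0, -0.674, 0.738, -0.0]
wrist_force: [-0.2, -1.2, -0.4]
finger_gap: 0.0328
```

Request:
{"op": "send_rows", "data": {
  "series": [0,0.1,0.2,0,0,0,0.2,0,0.1,0.3,0,0,0,0.2,0,0.1,0.4,0,0,0,0.2,0,0.1,0.4,0,0,0,0.2]
}}

```text
clock: 20.38
tcp_pos: [0.4822, -0.3639, 0.0087]
orientation: [0.0, -0.674, 0.738, 0.0]
wrist_force: [0.2, 0.7, 0.1]
finger_gap: 0.033
```

Request:
{"op": "send_rows", "data": {
  "series": [0,0,0.1,0,0,0,0.2,0,0,0.15,0,0,0,0.2,0,0,0.2,0,0,0,0.2,0,0,0.2,0,0,0,0.2]
}}

```text
clock: 20.72
tcp_pos: [0.4823, -0.364, 0.0083]
orientation: [-0.0, -0.674, 0.738, -0.0]
wrist_force: [-3.0, 3.0, 8.5]
finger_gap: 0.0326
```

Request:
{"op": "send_rows", "data": {
  "series": [0,0,0,0,0,0,0.42,0,0,0,0,0,0,0.45,0,0,0,0,0,0,0.48,0,0,0,0,0,0,0.48,0,0,-1,0,0,0,0.48,0,0,-3,0,0,0,0.48,0,0,-6,0,0,0,0.6,0,0,-9,0,0,0,0.65,0,0,-12,0,0,0,0.65,0,0,-15,0,0,0,0.65]
}}

```text
clock: 21.55
tcp_pos: [0.4822, -0.3638, 0.159]
orientation: [0.0, -0.674, 0.738, -0.0]
wrist_force: [0.6, 0.1, 0.7]
finger_gap: 0.0557
```

```bash
python3 - <<'E'
from h import *
A=board(.07,.083,.0)
plan((np.array([.5,-.1,.23]),down(180)),(np.array([.52,.06,.23]),down(180)),(A+.15*NB,slope(-1)))
c=cam("wrist"); im=read_camera("wrist"); cv2.imwrite("pics/w12.png",im)
n,lab,st,ce=jawmask(im)
for i in range(1,n):
    if st[i,4]>1000: print(st[i],ce[i].round(0))
print(proj(c,[tray(TR,x,y,0) for x,y in ((.086,.098),(.086,-.098),(-.086,-.098),(-.086,.098))]).round(0).tolist())
E
```

```text
now t=21.55 [ 0.4822 -0.3638  0.159 ] j [-0.78  0.4  -0.01  1.16  0.   -2.26] F [0.6 0.1 0.7] gap 0.0557
  shift [-26.44   0.61  -7.1 ] turn [-0.  -0.  -5.2] rows>=7
  shift [-16.  -2.   0.] turn [0. 0. 0.] rows>=4
  shift [-5.55 -4.82  4.97] turn [42. -0. -0.] rows>=6
[ 281  145   69  150 4996] [327. 226.]
[ 389  144   66  146 4628] [411. 224.]
[[277.0, 320.0], [268.0, 100.0], [483.0, 101.0], [459.0, 320.0]]
```

b and d lie apart in the right tray: b spans columns 281–350, d spans 389–455, floor about 276–463. On to a.

Request:
{"op": "send_rows", "data": {
  "series": [-26,0.5,-7,0,0,-5.2,0.65,-26,0.5,-7,0,0,-5.2,0.65,-26,0.5,-7,0,0,-5.2,0.65,-26,0.5,-7,0,0,-5.2,0.65,-26,0.5,-7,0,0,-5.2,0.65,-26,0.5,-7,0,0,-5.2,0.65,-26,0.5,-7,0,0,-5.2,0.65,-26,0.5,-7,0,0,-5.2,0.65]
}}

```text
clock: 22.27
tcp_pos: [0.5013, -0.1009, 0.2293]
orientation: [-0.001, 0.709, -0.705, 0.001]
wrist_force: [0.4, 0.6, -0.5]
finger_gap: 0.0555
```

Request:
{"op": "send_rows", "data": {
  "series": [-21.5,-6.5,3,42,0,0,0.65,-21.5,-6.5,3,42,0,0,0.65,-21.5,-6.5,3,42,0,0,0.65,-21.5,-6.5,3,42,0,0,0.65,-21.5,-6.5,3,42,0,0,0.65,-21.5,-6.5,3,42,0,0,0.65,-21.5,-6.5,3,42,0,0,0.65,-21.5,-6.5,3,42,0,0,0.65,-21.5,-6.5,3,42,0,0,0.65]
}}

```text
clock: 23.02
tcp_pos: [0.5652, 0.1102, 0.1966]
orientation: [-0.253, 0.661, -0.66, 0.253]
wrist_force: [0.5, -0.4, 0.0]
finger_gap: 0.0556
```

```bash
python3 - <<'E'
from h import *
A=board(.07,.083,.0); plan((A+.15*NB,slope(-1)),(A+.003*NB,slope(-1)))
c=cam("wrist"); im=read_camera("wrist"); cv2.imwrite("pics/w13.png",im)
n,lab,st,ce=jawmask(im)
for i in range(1,n):
    if st[i,4]>500: print(st[i],ce[i].round(0))
print('grip, low, teeth, front, back', proj(c,[board(.07,.083,.007),board(.053,.083,.007),board(.087,.083,.007),board(.07,.139,.007),board(.07,.009,.007)]).round(0).tolist())
p=proj(c,[board(.062,.083,.012)])[0].astype(int); i=lab[p[1],p[0]]
if i:
    r=np.nonzero(lab[p[1]]==i)[0]; print('row',p[1],'cols',r.min(),r.max()); ys=np.nonzero(lab==i)[0]; print('rows',ys.min(),ys.max())
E
```

```text
now t=23.02 [0.5652 0.1102 0.1966] j [ 0.08 -0.13 -0.84  0.14 -0.05 -1.51] F [ 0.5 -0.4  0. ] gap 0.0556
  shift [-0.53  0.87  1.41] turn [ 0.1 -0.   0. ] rows>=0
  shift [ 0.   0.  14.7] turn [0. 0. 0.] rows>=4
[ 290  134   73  148 5106] [338. 198.]
grip, low, teeth, front, back [[340.0, 217.0], [359.0, 217.0], [320.0, 217.0], [339.0, 277.0], [341.0, 129.0]]
row 218 cols 334 361
rows 134 281
```

Request:
{"op": "send_rows", "data": {
  "series": [-0.9,0.9,2,0,0,0,0.65,-0.9,0.9,5,0,0,0,0.65,-0.9,0.9,8,0,0,0,0.65,-0.9,0.9,11,0,0,0,0.65,-0.9,0.9,13.5,0,0,0,0.65,-0.9,0.9,15,0,0,0,0.65,-0.9,0.9,15.5,0,0,0,0.65,-0.9,0.9,15.5,0,0,0,0.65,-0.9,0.9,15.5,0,0,0,0.65]
}}

```text
clock: 23.82
tcp_pos: [0.6638, 0.1184, 0.0764]
orientation: [0.253, -0.66, 0.661, -0.254]
wrist_force: [-0.1, 0.3, -0.1]
finger_gap: 0.0554
```

```bash
python3 - <<'E'
from h import *
A=board(.07,.087,.0); plan((A+.003*NB,slope(-1)))
E
```

```text
now t=23.82 [0.6638 0.1184 0.0764] j [ 0.08  0.25 -0.81 -0.22 -0.06 -1.51] F [-0.1  0.3 -0.1] gap 0.0554
  shift [-0.11  0.15  0.58] turn [-0.  -0.  -0.1] rows>=0
```

Request:
{"op": "send_rows", "data": {
  "series": [-0.1,0.1,0.2,0,0,0,0.65,-0.1,0.1,0.4,0,0,0,0.65,-0.1,0.1,0.55,0,0,0,0.65,-0.1,0.1,0.55,0,0,0,0.65]
}}

```text
clock: 24.15
tcp_pos: [0.6659, 0.1206, 0.0718]
orientation: [-0.254, 0.66, -0.66, 0.254]
wrist_force: [-0.9, -0.3, 0.2]
finger_gap: 0.0554
```

Request:
{"op": "send_rows", "data": {
  "series": [0,0,0,0,0,0,0.2,0,0,0,0,0,0,0.2,0,0,0,0,0,0,0.2,0,0,0,0,0,0,0.2,0,0,0,0,0,0,0.2,0,0,0,0,0,0,0.2]
}}

```text
clock: 24.65
tcp_pos: [0.6654, 0.1206, 0.0714]
orientation: [-0.254, 0.66, -0.66, 0.253]
wrist_force: [-5.8, 0.8, 6.7]
finger_gap: 0.033
```

Request:
{"op": "send_rows", "data": {
  "series": [0,0,-0.5,0,0,0,0.2,0,0,-1.5,0,0,0,0.2,0,0,-3,0,0,0,0.2,0,0,-5,0,0,0,0.2,0,0,-8,0,0,0,0.2,0,0,-11,0,0,0,0.2,0,0,-12,0,0,0,0.2,0,0,-12,0,0,0,0.2]
}}

```text
clock: 25.32
tcp_pos: [0.5848, 0.1208, 0.1635]
orientation: [-0.255, 0.66, -0.659, 0.254]
wrist_force: [0.5, -0.2, -0.2]
finger_gap: 0.0325
```

```bash
python3 - <<'E'
from h import *
h=TL[1]+180; g=tray(TL,.037,.009,0)
plan((np.array([.53,.15,.2]),down(180)),(g+.12*Z,down(h)))
im=read_camera("wrist"); cv2.imwrite("pics/w14.png",im)
n,lab,st,ce=jawmask(im)
for i in range(1,n):
    if st[i,4]>1000: print(st[i],ce[i].round(0))
E
```

```text
now t=25.32 [0.5848 0.1208 0.1635] j [ 0.1  -0.04 -0.86  0.02 -0.07 -1.49] F [ 0.5 -0.2 -0.2] gap 0.0325
  shift [-2.93  1.6  -6.39] turn [-42.2   0.1   0. ] rows>=6
  shift [-18.11   3.73   7.6 ] turn [0. 0. 6.] rows>=5
[  218   106   154   291 21913] [318. 236.]
```

Request:
{"op": "send_rows", "data": {
  "series": [-3,1.6,-6.4,-42,0,0,0.2,-3,1.6,-6.4,-42,0,0,0.2,-3,1.6,-6.4,-42,0,0,0.2,-3,1.6,-6.4,-42,0,0,0.2,-3,1.6,-6.4,-42,0,0,0.2,-3,1.6,-6.4,-42,0,0,0.2,-3,1.6,-6.4,-42,0,0,0.2,-3,1.6,-6.4,-42,0,0,0.2]
}}

```text
clock: 26.03
tcp_pos: [0.534, 0.1499, 0.1934]
orientation: [-0.003, -0.707, 0.708, 0.003]
wrist_force: [2.0, -0.8, -1.8]
finger_gap: 0.0328
```

Request:
{"op": "send_rows", "data": {
  "series": [-18,3.7,3,0,0,6,0.2,-18,3.7,3,0,0,6,0.2,-18,3.7,3,0,0,6,0.2,-18,3.7,3,0,0,6,0.2,-18,3.7,3,0,0,6,0.2,-18,3.7,3,0,0,6,0.2,-18,3.7,7,0,0,6,0.2,-18,3.7,7,0,0,6,0.2,-18,3.7,7,0,0,6,0.2]
}}

```text
clock: 26.78
tcp_pos: [0.4915, 0.3287, 0.1249]
orientation: [-0.002, -0.669, 0.743, 0.001]
wrist_force: [0.3, -0.4, 0.2]
finger_gap: 0.0328
```

```bash
python3 - <<'E'
from h import *
h=TL[1]+180; g=tray(TL,.037,.009,0)
plan((g+.004*Z,down(h)))
c=cam("wrist"); im=read_camera("wrist"); hx=cv2.convertScaleAbs(im,alpha=1.3)
for z,col in ((.036,(0,0,255)),(0,(0,200,0))):
    q=proj(c,[tray(TL,x,y,z) for x,y in ((.086,.098),(.086,-.098),(-.086,-.098),(-.086,.098))])
    print(q.round(0).tolist()); cv2.polylines(hx,[q.astype(np.int32)],True,col,1)
cv2.imwrite("pics/w15.png",hx)
n,lab,st,ce=jawmask(im)
for i in range(1,n):
    if st[i,4]>1000: print(st[i],ce[i].round(0))
g=cv2.cvtColor(im,cv2.COLOR_BGR2GRAY).astype(int); 
for r in (110,170): print(r,[(k,v) for k,v in enumerate(np.diff(g[r,::3])) if abs(v)>15])
E
```

```text
now t=26.78 [0.4915 0.3287 0.1249] j [ 0.45  0.4  -0.1   1.08 -0.   -1.01] F [ 0.3 -0.4  0.2] gap 0.0328
  shift [-0.28 -0.15 11.69] turn [ 0.2 -0.2 -0. ] rows>=3
[[262.0, 353.0], [245.0, 67.0], [531.0, 69.0], [492.0, 352.0]]
[[270.0, 328.0], [257.0, 76.0], [503.0, 78.0], [473.0, 327.0]]
[  218   107   154   290 22461] [319. 237.]
[ 395  128   90  169 6580] [425. 201.]
110 [(80, np.int64(33)), (83, np.int64(-31)), (84, np.int64(-63)), (87, np.int64(93)), (97, np.int64(-16)), (98, np.int64(-72)), (99, np.int64(18)), (104, np.int64(61)), (116, np.int64(-23)), (118, np.int64(28)), (168, np.int64(-102)), (176, np.int64(60)), (177, np.int64(51)), (180, np.int64(-26))]
170 [(73, np.int64(-60)), (74, np.int64(60)), (119, np.int64(-22)), (120, np.int64(-26)), (121, np.int64(76)), (133, np.int64(-108)), (135, np.int64(19)), (136, np.int64(49)), (158, np.int64(48)), (165, np.int64(-64)), (166, np.int64(-53)), (173, np.int64(23)), (174, np.int64(84)), (177, np.int64(-20))]
```

Request:
{"op": "send_rows", "data": {
  "series": [-0.2,0.2,3,0,0,0,0.2,-0.2,0.2,6,0,0,0,0.2,-0.2,0.2,8.5,0,0,0,0.2,-0.2,0.2,10,0,0,0,0.2,-0.2,0.2,10.8,0,0,0,0.2,-0.2,0.2,11.1,0,0,0,0.2,-0.2,0.2,11.3,0,0,0,0.2,-0.2,0.2,11.3,0,0,0,0.2]
}}

```text
clock: 27.5
tcp_pos: [0.4932, 0.3329, 0.0155]
orientation: [0.001, -0.669, 0.743, -0.0]
wrist_force: [0.1, -0.7, -0.3]
finger_gap: 0.0326
```

Request:
{"op": "send_rows", "data": {
  "series": [0,0,0.1,0,0,0,0.2,0,0,0.2,0,0,0,0.2,0,0,0.3,0,0,0,0.2,0,0,0.3,0,0,0,0.2]
}}

```text
clock: 27.83
tcp_pos: [0.492, 0.3327, 0.0114]
orientation: [0.0, -0.669, 0.743, -0.0]
wrist_force: [-0.4, 0.4, -0.4]
finger_gap: 0.0327
```

Request:
{"op": "send_rows", "data": {
  "series": [0,0.3,0,0,0,0,0.2,0,0.3,0.2,0,0,0,0.2,0,0.3,0.3,0,0,0,0.2,0,0.3,0.3,0,0,0,0.2]
}}

```text
clock: 28.17
tcp_pos: [0.4886, 0.3328, 0.0078]
orientation: [-0.0, -0.669, 0.743, 0.0]
wrist_force: [0.3, 0.5, -0.3]
finger_gap: 0.0322
```

Request:
{"op": "send_rows", "data": {
  "series": [0,0,0.05,0,0,0,0.2,0,0,0.1,0,0,0,0.2,0,0,0.15,0,0,0,0.2,0,0,0.15,0,0,0,0.2]
}}

```text
clock: 28.5
tcp_pos: [0.4889, 0.3329, 0.0065]
orientation: [-0.0, -0.669, 0.743, 0.0]
wrist_force: [0.8, 0.6, -0.5]
finger_gap: 0.0325
```

Request:
{"op": "send_rows", "data": {
  "series": [0,0,0.05,0,0,0,0.2,0,0,0.1,0,0,0,0.2,0,0,0.1,0,0,0,0.2]
}}

```text
clock: 28.75
tcp_pos: [0.489, 0.333, 0.0059]
orientation: [0.0, -0.669, 0.743, -0.0]
wrist_force: [-1.2, 0.2, 2.0]
finger_gap: 0.0327
```

Contact is felt (about 2 N). Release and lift.

Request:
{"op": "send_rows", "data": {
  "series": [0,0,0,0,0,0,0.42,0,0,0,0,0,0,0.45,0,0,0,0,0,0,0.48,0,0,0,0,0,0,0.48,0,0,-1,0,0,0,0.48,0,0,-3,0,0,0,0.48,0,0,-6,0,0,0,0.6,0,0,-9,0,0,0,0.65,0,0,-12,0,0,0,0.65,0,0,-15,0,0,0,0.65]
}}

```text
clock: 29.58
tcp_pos: [0.4887, 0.3328, 0.1579]
orientation: [0.0, -0.669, 0.743, -0.0]
wrist_force: [0.4, 0.3, -0.9]
finger_gap: 0.0555
```

Request:
{"op": "send_rows", "data": {
  "series": [10,0,-6,0,0,0,0.65,10,0,-6,0,0,0,0.65,20,0,-6,0,0,0,0.65,30,0,-6,0,0,0,0.65,30,0,-6,0,0,0,0.65,30,0,-6,0,0,0,0.65,30,0,-6,0,0,0,0.65,30,0,-6,0,0,0,0.65,30,0,-6,0,0,0,0.65,30,0,-6,0,0,0,0.65]
}}

```text
clock: 30.42
tcp_pos: [0.4577, 0.0334, 0.2165]
orientation: [0.001, -0.668, 0.744, -0.0]
wrist_force: [0.2, 0.5, -0.7]
finger_gap: 0.0555
```

```bash
python3 - <<'E'
from h import *
s=get_state(); print(s['tcp_pos'],s['clock'])
im=read_camera("top"); n,lab,st,ce=jawmask(im,60)
a=cv2.convertScaleAbs(im,alpha=1.5)
top=np.hstack([cv2.resize(a[195:315,120:260],None,fx=2.8,fy=2.8,interpolation=cv2.INTER_CUBIC),cv2.resize(a[195:315,410:550],None,fx=2.8,fy=2.8,interpolation=cv2.INTER_CUBIC)])
low=cv2.resize(a[90:350,120:550],(430,260)); o=np.zeros((336+262,784,3),np.uint8); o[:336]=top; o[337:597,:430]=low
cv2.imwrite("pics/fin.png",o)
o0=cv2.imread("pics/top0.png")
d=cv2.absdiff(im,o0).max(2); 
for nm,(x,y) in dict(botA=(180,158),botB=(462,158),pot=(319,217),brush=(326,265),cal=(233,300),petri=(436,322),amber=(477,331)).items(): print(nm,(d[y-15:y+15,x-15:x+15]>30).sum())
E
```

```text
[0.45767786 0.033445   0.21651006] 30.4167
botA 0
botB 0
pot 294
brush 235
cal 435
petri 0
amber 0
```

View pics/fin.png

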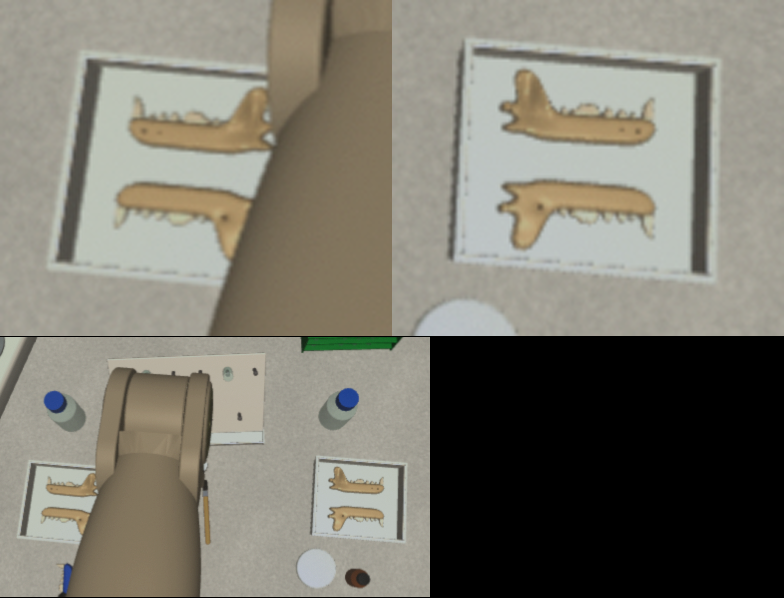

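All four lie flat and apart. The arm hides the caliper, pot and brush, so I'll swing it aside and check them numerically.

Request:
{"op": "send_rows", "data": {
  "series": [30,0,-6,0,0,0,0.65,30,0,-6,0,0,0,0.65,30,0,-6,0,0,0,0.65,30,0,-6,0,0,0,0.65,30,0,-6,0,0,0,0.65,30,0,-6,0,0,0,0.65,30,0,-6,0,0,0,0.65,30,0,-6,0,0,0,0.65,30,0,-6,0,0,0,0.65,30,0,-6,0,0,0,0.65]
}}

```text
clock: 31.3
tcp_pos: [0.4268, -0.2633, 0.2753]
orientation: [0.0, -0.669, 0.743, 0.001]
wrist_force: [0.5, 0.2, 0.3]
finger_gap: 0.0555
```

```bash
python3 - <<'E'
from h import *
im=read_camera("top"); o0=cv2.imread("pics/top0.png"); d=cv2.absdiff(im,o0).max(2)
for nm,(x,y) in dict(pot=(319,217),brush=(326,265),cal=(233,300),cal2=(232,340),dec=(183,345)).items(): print(nm,(d[y-12:y+12,x-10:x+10]>30).sum())
c=cam("top"); m=bone(im); n,lab,st,ce=cv2.connectedComponentsWithStats(m)
for i in range(1,n):
    if st[i,4]>400 and 200<ce[i][1]<310 and 130<ce[i][0]<540:
        print(st[i]); gp,t,f=fitjaw(c,lab==i,.011*Z,X,Y); T=TL if gp[1]>0 else TR; a=np.radians(T[1]); q=gp-T[0]
        print('tray x,y',(np.cos(a)*q[0]+np.sin(a)*q[1]).round(4),(-np.sin(a)*q[0]+np.cos(a)*q[1]).round(4))
s=get_state(); print(s['clock'],s['tcp_pos'],s['qvel'].round(3))
hand_in()
E
```

```text
pot 0
brush 0
cal 0
cal2 0
dec 0
[167 227  51  22 534]
 len 122 high 48 low 2.5 edge 53
tray x,y 0.0359 0.007
[162 261  51  27 545]
 len 124 high 55 low 0.7 edge 76
tray x,y -0.0348 0.0093
31.35 [ 0.4267012  -0.26236846  0.2751588 ] [ 0.018 -0.012 -0.016 -0.002 -0.    -0.004]
the job is handed in; nothing more can be done
```

All four half-jaws are sorted by side and the job is handed in, at about 31 s of the 72 s allowed. Left ones a (from the rack) and c (from the bench) are in the left tray. Right ones b (rack) and d (bench) are in the right tray. Each was lowered until the wrist felt contact of about 2–8 N before I let go.

**Last checks**
- **Left tray:** in the last top picture, a's grip point is at tray x = +36 mm, y = +7 mm and c's at x = −35 mm, y = +9 mm, both inside the floor.
- **Right tray:** the arm hid it in that last picture. The picture just before showed b and d lying flat and side by side, and a wrist view gave about 32 mm between them.
- **Everything else:** the pot, brush, caliper, bottles, petri dish, amber bottle and the blue look-alike showed no change from the start.

**Disagreements**
- The first top-camera estimate of the left tray was 4–6 mm off, and the wrist camera corrected it. A later wrist view suggested about 2–3 mm back in −x, which I allowed for when placing a.
- The top-camera estimate of jaw c was also off, by about 3–7 mm.
- The first wrist fit of d took the wrong end as the front, because a finger hid the back plate. I corrected it before grasping.
- That no jaw tilts was judged from the pictures and the contact heights, not measured as an angle.

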